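# Set the washed feeding things on their matching pads

## Task

On the black board, put each of the four washed feeding things down on the pad marked for it: the yellow-capped bottle on the yellow ring, the blue-capped bottle on the blue ring, the teether on the green dumbbell outline and the tongs on the long dark outline. Centre each one in its outline, the teether and the tongs lying along theirs (either way round), and keep the bottles upright throughout. Leave the white push dispenser and the grey cup where they are, and let go of everything.

Things in the scene. Friction and masses are not known exactly. Their poses are not given: they have to be found in the camera images.
- yellow_cap_bottle: Baby bottle with a coral body 62 mm across and 80 mm high, narrowing to a straight yellow cap 42 mm across that runs from 92 to 133 mm above the foot (grip it there). Closed, rigid, 100 to 190 g. Stands on the black board (top 6 mm above the work surface). Origin at the centre of its foot, z up its axis; round. Goes on the pad with the yellow ring.
- blue_cap_bottle: Baby bottle with a coral body 62 mm across and 80 mm high, narrowing to a straight blue cap 42 mm across that runs from 92 to 133 mm above the foot (grip it there). Closed, rigid, 100 to 190 g. Stands on the black board (top 6 mm above the work surface). Origin at the centre of its foot, z up its axis; round. Goes on the pad with the blue ring.
- teether: Green rigid teether, flat on the black board (top 6 mm above the work surface): a dumbbell 116 mm long along its x axis, 12 mm thick, a ring 40 mm across at each end (centres at x = -38 and +38 mm), between them a straight bar 18 mm wide (y), 36 mm of it free for the fingers. 34 to 61 g. Origin at the middle of its underside, z up.
- tongs: Small closed stainless tongs with coral tips, one rigid piece, flat on the black board (top 6 mm above the work surface): 120 mm long along the x axis (bow end at -x, coral tips at +x), 24 mm wide (y) over the two straight steel arms, 14 mm thick. 52 to 95 g. Origin at the middle of the underside, z up; balanced and good to grip there, across the arms.
- yellow_ring_pad: Light grey square pad, 90 mm, with a yellow ring outline 84 mm across (72 mm inside). z up. Pad 3 mm thick, fixed to the board, so its top is 9 mm above the work surface; origin at the centre of its underside. Place of the yellow-capped bottle.
- blue_ring_pad: Light grey square pad, 90 mm, with a blue ring outline 84 mm across (72 mm inside). z up. Pad 3 mm thick, fixed to the board, so its top is 9 mm above the work surface; origin at the centre of its underside. Place of the blue-capped bottle.
- teether_pad: Light grey pad, 140 mm (x) by 60 mm (y), with a green dumbbell outline lying along its x axis, centred on it. z up. Pad 3 mm thick, fixed to the board, so its top is 9 mm above the work surface; origin at the centre of its underside. Place of the teether.
- tongs_pad: Light grey pad, 150 mm (x) by 48 mm (y), with a long round-ended dark outline, 142 by 40 mm, lying along its x axis, centred on it. z up. Pad 3 mm thick, fixed to the board, so its top is 9 mm above the work surface; origin at the centre of its underside. Place of the tongs.
- dispenser: White plastic push dispenser, loose, 60 mm across, 117 mm high with its push spout pointing to its -x (to 37 mm from the axis); standing among the things. Origin at the centre of its foot, z up. Leave it alone.
- cup: Grey open cup, loose, 68 mm across the rim, 62 mm high, standing among the things. Origin at the centre of its foot, z up. Leave it alone.
Not all that is in view belongs to the job. Of the things that look like the tongs, the largest one is meant.

How it is judged:
At the end, for the whole second after the job is handed in: Each thing is released and at rest on its own pad, its centre within 12 mm of the pad's centre, lying or standing flat on it (within 0.1 rad); teether and tongs lie along their outlines within 0.22 rad, either way round (horizontal distance between yellow_cap_bottle and yellow_ring_pad below 0.012 m and z of yellow_cap_bottle in the frame of yellow_ring_pad below 0.007 m and angle between each of yellow_cap_bottle, blue_cap_bottle, teether, tongs's own z axis and vertical below 0.1 rad and linear speed of each of yellow_cap_bottle, blue_cap_bottle, teether, tongs below 0.02 m/s and angular speed of each of yellow_cap_bottle, blue_cap_bottle, teether, tongs below 0.2 rad/s and horizontal distance between blue_cap_bottle and blue_ring_pad below 0.012 m and z of blue_cap_bottle in the frame of blue_ring_pad below 0.007 m and horizontal distance between teether and teether_pad below 0.012 m and z of teether in the frame of teether_pad below 0.007 m and angle between the x axis of teether and the x axis of teether_pad, either way round below 0.22 rad and horizontal distance between tongs and tongs_pad below 0.012 m and z of tongs in the frame of tongs_pad below 0.007 m and angle between the x axis of tongs and the x axis of tongs_pad, either way round below 0.22 rad); the robot touches nothing.
It fails at once if the push dispenser is shifted by more than 30 mm (distance of dispenser from where it was at the start of the episode above 0.03 m).
It fails at once if the grey cup is shifted by more than 30 mm (distance of cup from where it was at the start of the episode above 0.03 m).
It fails at once if a bottle is tipped by more than 0.7 rad (angle between any of yellow_cap_bottle, blue_cap_bottle's own z axis and vertical above 0.7 rad).
It also fails if it takes over 115 s, if anything falls off the work surface, if the arm or the gripper's body presses on something with over 40 N, if the wrist force passes 120 N, or if a joint passes its speed limit or range.

## Robot

A 7-joint arm with a two-finger parallel gripper is mounted at the origin on the work surface. World frame = base frame: x ahead of the robot, y to its left, z up, the work surface at z = 0. Lengths are in m, angles in rad, forces in N, time in s.
With the tool pointing down it reaches from about 0.4 to 0.85 m from the base axis. Payload 4.5 kg.
Tool frame: the origin (TCP) lies midway between the tips of the shut fingers; the grasp point (between the pads) lies 19 mm behind it; z points along the fingers, y is the line along which they close (so a half turn about z gives the same grasp; the last joint's range is limited). The gripper opens to 88 mm and grips with 3 to 60 N. Pads are 18 mm wide; open, the fingers measure 123 mm over their backs; the gripper's body (75 mm by 187 mm) begins 45 mm behind the grasp point.
Start: joints at [-1.148, 0.689, -0.195, 1.565, 0.157, 0.902, -0.215], TCP at [0.237, 0.578, 0.239] pointing down, gripper open.
Joint ranges: [-3.01, 3.01], [-0.46, 2.08], [-1.47, 1.51], [0.13, 2.56], [-1, 4.14], [0.04, 2.09], [-2.66, 2.66]. Speed limits (rad/s): [2.57, 2.57, 3.14, 3.14, 3.14, 3.14, 3.14].

## Interface

Orientations are given as a unit quaternion [x, y, z, w].
In Python, from plant import * gives the robot as it stands.
- The arm moves only by the tool send_rows, never from a script. Its argument "targets" is a list of rows, each a list of 2 entries, a list of its own where there are three numbers: the shift along the tool's x, y, z in units of 0.3 m (1.0 is 0.3 m), then the turn, a rotation vector about the tool's x, y, z in units of pi rad (1.0 is pi rad). A call has 1 to 12 rows; each row is the pose to reach, as a shift and turn from the pose commanded when the call began, along the tool's axes at that moment, turning the shorter way round; what a row does not reach only later rows make up. A row lasts 1/8 s, in which the tool goes at most 62.5 mm and 10.7 degrees, less where a joint would pass 70% of its speed; a pose out of reach is approached as far as the arm can. A call with a number of a shift or a turn outside -1 to 1 is refused whole. A call with a gripper value outside its range is refused whole. "fingers" is the opening, from 0 (shut) to 1 (fully open), set as the call begins (left out, the last holds). The fingers move at their own pace and stop on an object; "newtons" is the grip in N (left out, the last holds). Time passes only in rows, so rows that repeat a pose let the fingers close. It gives the time, the measured TCP pose, the force, the opening and the grip force at its end, in the units of the state.
- get_state(): the state, without advancing time (a new reading comes with each control period).
- snapshot(name): name is "scene" or "side" or "wrist"; returns a dict with "img" (400x640x3 uint8, blue, green, red), "fx", "fy", "cx", "cy" (pixels), "cam_to_world" (4x4, takes a point from camera to world coordinates); the wrist camera has in their place "T_tool_cam" (4x4, takes a point from camera to tool coordinates, whose origin is the TCP and whose axes are the flange's). Camera axes: x right, y down, z forward; pixel columns grow to the right and rows downward; lengths in m; the calibration is good to about 2 mm. The wrist camera is an equidistant fisheye: a pixel r from the principal point sees the ray r / f radians off the axis. A picture is of the moment at which its call begins: read the wrist's pose just before it. There is no depth.
- finish_job(): hands the job in; it is judged then, once.
The state is a dict: "clock": time; "q": joint angles; "qd": joint speeds; "joint_torque": joint torques, N m; "tool_pos": TCP position; "eef_rot": TCP orientation; "contact_force": force on the tool from outside, world axes, zero at the start; "moment": the same for the moment, N m; "opening": opening from 0.0 (shut) to 1.0 (fully open); "finger_force": force on a finger pad.
Only numpy, scipy, OpenCV 4.12 (cv2) and the standard library are available. Lean on these libraries where they do the work, as an engineer would, in place of code of your own. Each camera call takes 0.05 s, during which the arm holds its last target. There are 200 camera calls.

## Working session

There is one attempt and no reset: what is moved stays moved. The work goes in short steps, Python scripts to look and compute and a tool call to move; the robot and the scene stay as the last step left them, time stands still between calls to the robot, and variables do not carry over. Pictures are saved under pics/ and viewed, at most 14 in all, crops included, and the job is handed in when it is done.

Besides the shell and the picture viewer there is one more tool, called after "Emit:" by a JSON object that holds its "method" and its "body", one argument or row to a line. send_rows: Moves the arm, as the interface text tells. Its arguments: {"type":"object","properties":{"targets":{"type":"array"},"fingers":{"type":"number"},"newtons":{"type":"number"}},"required":["targets"]}

```bash
mkdir -p pics
python3 - <<'E'
from plant import *
import cv2,pickle
s=get_state();print(s)
for n in("scene","side","wrist"):
    d=snapshot(n);cv2.imwrite(f"pics/{n}0.png",d["img"]);pickle.dump(d,open(f"pics/{n}0.pkl","wb"))
    print(n,{k:v for k,v in d.items() if k!="img"})
E
```

```text
{'clock': 0.0, 'q': array([-1.14818097,  0.68999414, -0.19448279,  1.56634929,  0.15730974,
        0.90245944, -0.21507801]), 'qd': array([ 1.33889267e-03, -2.80153642e-05,  1.22692792e-03,  2.98417926e-05,
        7.89320585e-05,  1.24940442e-03, -3.16525586e-04]), 'joint_torque': array([ 5.41401587e-04, -5.27567732e+01, -1.26691528e+00, -1.53427005e+01,
       -5.26297709e-02,  6.57234457e-03,  1.84947417e-04]), 'tool_pos': array([0.23675781, 0.57774532, 0.23790149]), 'eef_rot': array([ 1.93141664e-01,  9.81170459e-01, -9.04429019e-04, -1.00061309e-04]), 'contact_force': array([-0.09491137,  1.00239015,  0.21309198]), 'moment': array([ 0.02606309, -0.01301244,  0.02517815]), 'finger_force': 0.0, 'opening': 0.9975330778433621}
scene {'fx': 414.79003516598345, 'fy': 414.79003516598345, 'cx': 322.7028508606567, 'cy': 194.71729373503314, 'cam_to_world': array([[-0.51738638,  0.56925463, -0.63895266,  1.04224534],
       [ 0.85574866,  0.34211164, -0.38814153,  0.3868462 ],
       [-0.00235822, -0.74760203, -0.66414279,  0.68847946],
       [ 0.        ,  0.        ,  0.        ,  1.        ]])}
side {'fx': 392.94423036623726, 'fy': 392.94423036623726, 'cx': 310.6773163405843, 'cy': 206.27367246453122, 'cam_to_world': array([[ 0.79233032, -0.43509539,  0.42767356,  0.06825129],
       [-0.61007477, -0.57036566,  0.54999254, -0.47527996],
       [ 0.0046311 , -0.69668861, -0.71735872,  0.64209805],
       [ 0.        ,  0.        ,  0.        ,  1.        ]])}
wrist {'fx': 309.70691628693146, 'fy': 309.70691628693146, 'cx': 318.3248520274571, 'cy': 199.9662775670019, 'T_tool_cam': array([[ 6.05125849e-05, -9.47748409e-01, -3.19018728e-01,
         8.37773309e-02],
       [ 9.99999988e-01,  1.12913887e-05,  1.56138760e-04,
        -4.92985994e-04],
       [-1.44378097e-04, -3.19018733e-01,  9.47748398e-01,
        -1.45957817e-01],
       [ 0.00000000e+00,  0.00000000e+00,  0.00000000e+00,
         1.00000000e+00]])}
```

View pics/scene0.png

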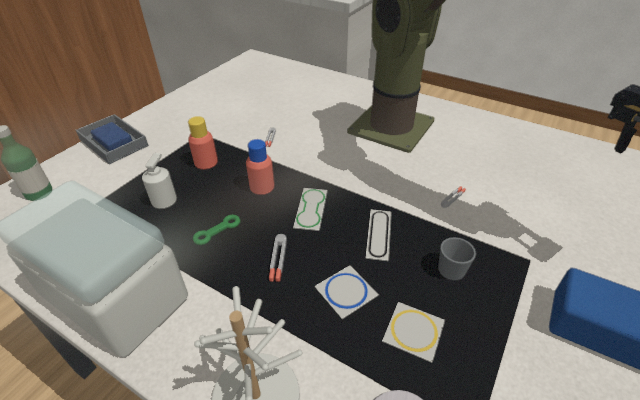

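View pics/side0.png

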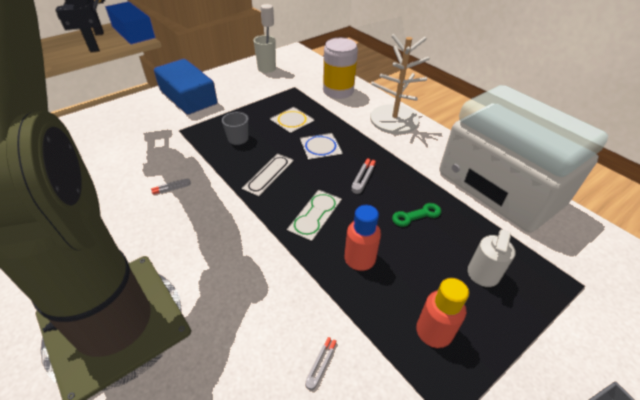

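The scene image shows three tongs-like things: (278,257) on the board, and smaller ones off the board at (271,137) and (454,196). I take the one at (278,257), and I'll check it in the rectified crop.

```bash
cat > h.py <<'E'
import numpy as np,cv2,pickle
from scipy.spatial.transform import Rotation as R
X0,Y0,S=0.28,-0.60,0.0015   # rect image: col=(y-Y0)/S, row=(x-X0)/S
W,H=640,400
def rect(d,z):
    K=np.array([[d['fx'],0,d['cx']],[0,d['fy'],d['cy']],[0,0,1]])
    T=np.linalg.inv(d['cam_to_world'])
    A=np.array([[0,S,X0],[S,0,Y0],[0,0,z],[0,0,1]])  # (col,row,1)->world
    M=K@T[:3]@A
    return cv2.warpPerspective(d['img'],M,(W,H),flags=cv2.INTER_LINEAR|cv2.WARP_INVERSE_MAP)
def xy(c): return np.array([X0+c[1]*S,Y0+c[0]*S])
def proj(d,p):
    c=np.linalg.inv(d['cam_to_world'])@np.r_[p,1]
    return d['fx']*c[0]/c[2]+d['cx'],d['fy']*c[1]/c[2]+d['cy']
def blobs(m,lo=150):
    n,l,st,ce=cv2.connectedComponentsWithStats(m.astype(np.uint8),connectivity=8)
    for i in range(1,n):
        if st[i,4]>=lo: yield l==i,st[i,4]
def mar(m):
    p=np.argwhere(m)[:,::-1].astype(np.float32)
    (c,s,a)=cv2.minAreaRect(p);b=cv2.boxPoints((c,s,a))
    q=np.array([xy(k) for k in b]);e1,e2=q[1]-q[0],q[2]-q[1]
    e=e1 if np.linalg.norm(e1)>np.linalg.norm(e2) else e2
    ang=np.degrees(np.arctan2(e[1],e[0]))%180
    return np.round(xy(c),4),np.round(sorted(np.array(s)*S),4),round(ang,1)
E
python3 - <<'E'
from h import *
ims=[]
for n in("scene","side"):
    d=pickle.load(open(f"pics/{n}0.pkl","rb"))
    print(n)
    for z,nm,f in((.009,'pad',lambda h:(h[...,1]<60)&(h[...,2]>130)),(.012,'green',lambda h:(h[...,0]>50)&(h[...,0]<80)&(h[...,1]>120)),
      (.139,'yel',lambda h:(h[...,0]>20)&(h[...,0]<32)&(h[...,1]>150)&(h[...,2]>60)),(.139,'blu',lambda h:(h[...,0]>105)&(h[...,0]<125)&(h[...,1]>150)&(h[...,2]>50)),
      (.013,'red',lambda h:((h[...,0]<10)|(h[...,0]>172))&(h[...,1]>100)&(h[...,2]>100))):
        r=rect(d,z);h=cv2.cvtColor(r,cv2.COLOR_BGR2HSV)
        m=f(h)
        if nm=='pad': m=cv2.morphologyEx(m.astype(np.uint8),cv2.MORPH_CLOSE,np.ones((9,9)))
        for b,a in blobs(m,80):
            if nm=='pad' and a>6000: continue
            print(nm,a,*mar(b))
    r=rect(d,.013)
    for k in range(0,400,67): cv2.putText(r,f"{X0+k*S:.2f}",(0,k+10),0,.35,(0,0,255),1)
    for k in range(0,640,67): cv2.putText(r,f"{Y0+k*S:.2f}",(k,396),0,.35,(0,0,255),1)
    ims.append(r[:, :])
cv2.imwrite("pics/rect0.png",cv2.resize(np.vstack(ims),(480,600),interpolation=cv2.INTER_AREA) if 0 else ims[0]);cv2.imwrite("pics/rect1.png",ims[1])
E
```

```text
scene
pad 4338 [ 0.31   -0.3952] [0.06   0.2145] 90.0
pad 3149 [0.4346 0.1633] [0.048  0.1504] 22.1
pad 3683 [ 0.4426 -0.0114] [0.0601 0.141 ] 23.2
pad 975 [0.5929 0.0018] [0.0245 0.0997] 28.6
pad 3565 [0.6059 0.1742] [0.0898 0.09  ] 67.0
pad 3349 [0.618  0.3189] [0.0873 0.0901] 5.0
yel 903 [ 0.4617 -0.3211] [0.0359 0.0781] 50.7
blu 1214 [ 0.4599 -0.1415] [0.0367 0.0837] 39.3
blu 124 [0.6942 0.2176] [0.0521 0.0641] 118.9
red 81 [ 0.2868 -0.2558] [0.0135 0.0195] 90.0
red 4363 [ 0.4016 -0.393 ] [0.0669 0.1792] 51.8
red 3771 [ 0.4069 -0.1896] [0.0687 0.1585] 41.5
red 129 [0.6456 0.0396] [0.0104 0.0313] 29.7
red 139 [0.6522 0.0283] [0.0105 0.0322] 29.1
side
pad 3265 [0.4318 0.1624] [0.0504 0.1523] 21.9
pad 3806 [ 0.4399 -0.0124] [0.0616 0.142 ] 23.2
pad 3717 [0.6035 0.1733] [0.0926 0.0939] 66.8
pad 1004 [0.6055 0.0146] [0.0246 0.0978] 28.7
pad 3280 [0.6155 0.3174] [0.0894 0.0936] 4.3
green 1866 [ 0.6146 -0.152 ] [0.0469 0.1211] 162.7
yel 1025 [ 0.4224 -0.3572] [0.0433 0.0651] 14.0
yel 4154 [0.722  0.2443] [0.0854 0.1393] 49.4
blu 1331 [0.3678 0.3405] [0.036  0.0885] 0.0
blu 1110 [ 0.4266 -0.1714] [0.0424 0.0711] 45.0
red 2188 [ 0.4528 -0.3462] [0.0705 0.1059] 15.9
red 2674 [ 0.4564 -0.1409] [0.0705 0.1215] 36.9
red 298 [0.6523 0.0384] [0.0268 0.0362] 26.6
```

View pics/rect0.png

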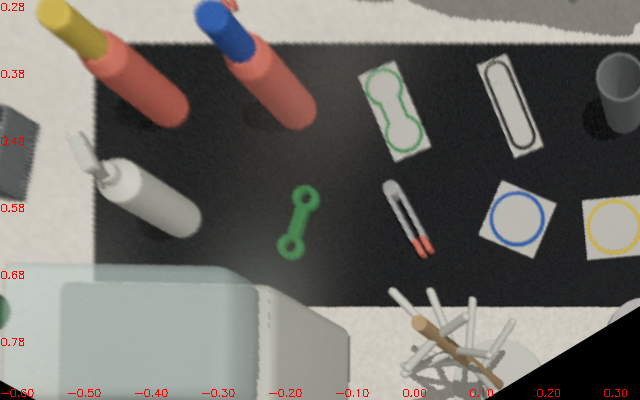

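View pics/rect1.png

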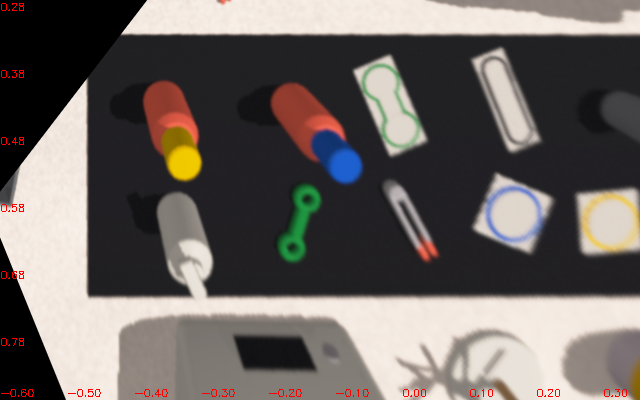

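Pads agree between both cameras to about 3 mm, and their sizes match (150x48, 140x60, 90). The tongs on the board measure about 120 mm, so the choice holds. Next I fit the things with known-size models.

```bash
cat > fit.py <<'E'
from h import *
from scipy.optimize import minimize
def circ(x,y,r,z): 
    t=np.linspace(0,2*np.pi,40); return np.c_[x+r*np.cos(t),y+r*np.sin(t),np.full(40,z)]
def box(l,w,z0,z1): return np.array([[a*l/2,b*w/2,z] for a in(-1,1) for b in(-1,1) for z in(z0,z1)])
cap=lambda b=.006:np.vstack([circ(0,0,.021,b+.092),circ(0,0,.021,b+.133)])
tee=lambda b=.006:np.vstack([circ(s*.038,0,.02,b+z) for s in(-1,1) for z in(0,.012)])
ton=lambda b=.006:np.vstack([circ(s*.048,0,.012,b+z) for s in(-1,1) for z in(0,.014)])
def hull(p,sh=(400,640)):
    m=np.zeros(sh,np.uint8);cv2.fillConvexPoly(m,cv2.convexHull(np.round(np.array(p)*16).astype(np.int32)),1,cv2.LINE_8,4);return m
def mask(d,kind,c,r):
    h=cv2.cvtColor(d['img'],cv2.COLOR_BGR2HSV).astype(int);H_,S_,V_=h[...,0],h[...,1],h[...,2]
    m={'yel':(H_>18)&(H_<35)&(S_>140)&(V_>50),'blu':(H_>100)&(H_<128)&(S_>140)&(V_>40),
       'grn':(H_>50)&(H_<85)&(S_>100),'ton':(V_>95)}[kind]
    k=np.zeros(m.shape,np.uint8);u=proj(d,c);cv2.circle(k,(int(u[0]),int(u[1])),r,1,-1)
    m=cv2.morphologyEx((m&(k>0)).astype(np.uint8),cv2.MORPH_OPEN,np.ones((2,2)))
    n,l,st,_=cv2.connectedComponentsWithStats(m)
    m=np.isin(l,[i for i in range(1,n) if st[i,4]>20])
    return hull(np.argwhere(m)[:,::-1])
def fit(ds,kind,mod,p0,z,r):
    ms=[mask(d,kind,[p0[0],p0[1],z],r) for d in ds]
    def pp(p):
        a=p[2] if len(p)>2 else 0;c,s=np.cos(a),np.sin(a);q=mod.copy();q[:,:2]=mod[:,:2]@np.array([[c,s],[-s,c]])+p[:2];return q
    def cost(p): 
        t=0
        for d,m in zip(ds,ms):
            g=hull([proj(d,q) for q in pp(p)]);t+=(1-(g&m).sum()/max(1,(g|m).sum()))
        return t/len(ds)
    x0=np.array(p0,float);best=None
    for sc in(.02,.006):
        n=len(x0);sim=np.vstack([x0]+[x0+np.eye(n)[i]*(sc if i<2 else sc*8) for i in range(n)])
        o=minimize(cost,x0,method='Nelder-Mead',options=dict(initial_simplex=sim,xatol=1e-4,fatol=1e-4));x0=o.x
    return np.round(o.x,4),round(o.fun,3)
E
python3 - <<'E'
from fit import *
D=[pickle.load(open(f"pics/{n}0.pkl","rb")) for n in("scene","side")]
for nm,k,m,p0,z,r in(('yellow','yel',cap(),(.43,-.34),.12,30),('blue','blu',cap(),(.44,-.16),.12,30),
  ('teether','grn',tee(),(.61,-.15,np.radians(107)),.012,40),('tongs','ton',ton(),(.6,.008,np.radians(29)),.013,34)):
    for ds in([D[0]],[D[1]],D): print(nm,fit(ds,k,m,p0,z,r))
E
```

```text
yellow (array([ 0.4349, -0.3505]), np.float64(0.224))
yellow (array([ 0.4354, -0.3557]), np.float64(0.077))
yellow (array([ 0.4354, -0.3549]), np.float64(0.171))
blue (array([ 0.4399, -0.1579]), np.float64(0.233))
blue (array([ 0.4387, -0.1615]), np.float64(0.114))
blue (array([ 0.4389, -0.1613]), np.float64(0.181))
teether (array([ 0.6091, -0.1469,  2.7994]), np.float64(0.294))
teether (array([ 0.6139, -0.1555,  2.8157]), np.float64(0.06))
teether (array([ 0.6137, -0.1549,  2.8118]), np.float64(0.181))
tongs (array([0.6   , 0.0186, 0.3451]), np.float64(0.289))
tongs (array([ 0.5691, -0.0111,  0.1154]), np.float64(0.599))
tongs (array([0.5977, 0.014 , 0.3908]), np.float64(0.498))
```

```bash
cat > plan.py <<'E'
from plant import *
from h import R,np
def plan(wps):
    """wps: (x,y,z,closing_deg) ; prints shift & turn from the present pose in tool units"""
    s=get_state();p=s['tool_pos'];r=R.from_quat(s['eef_rot'])
    print('now',round(s['clock'],2),p.round(4),'open',round(s['opening'],3),'ff',round(s['finger_force'],1),'cl',round(np.degrees(np.arctan2(*r.as_matrix()[1::-1,1])),1))
    for x,y,z,a in wps:
        a=np.radians(a);yv=np.array([np.cos(a),np.sin(a),0]);zv=np.array([0,0,-1.]);xv=np.cross(yv,zv)
        d=R.from_matrix(np.c_[xv,yv,zv])
        print(np.round(r.inv().apply(np.array([x,y,z])-p)/.3,3).tolist(),np.round((r.inv()*d).as_rotvec()/np.pi,3).tolist())
E
python3 -c "
from plan import *
plan([(.5,.2,.24,40),(.437,-.1605,.24,20)])"
```

```text
now 0.15 [0.2368 0.5779 0.2381] open 1.005 ff 0.0 cl 67.7
[-1.289, -0.833, -0.005] [-0.0, 0.0, 0.154]
[-1.55, -2.025, -0.003] [-0.0, 0.0, 0.265]
```

Emit:
{"method": "send_rows", "body": {
  "targets": [
    [[-0.1,-0.05,0],[0,0,0.02]],
    [[-0.22,-0.13,0],[0,0,0.04]],
    [[-0.36,-0.22,0],[0,0,0.06]],
    [[-0.5,-0.31,0],[0,0,0.08]],
    [[-0.64,-0.4,0],[0,0,0.1]],
    [[-0.77,-0.49,0],[0,0,0.12]],
    [[-0.88,-0.56,0],[0,0,0.14]],
    [[-0.95,-0.6,0],[0,0,0.154]]
  ],
  "fingers": 1
}}

```text
clock: 1.15
tool_pos: [0.4336, 0.3014, 0.2386]
eef_rot: [0.425, 0.905, -0.0, 0.0]
contact_force: [-0.5, -0.0, 0.1]
opening: 0.996
finger_force: 0.0
```

```bash
python3 -c "
from plan import *
plan([(.51,.1,.24,40),(.437,-.1605,.24,20),(.437,-.1605,.1,20)])"
```

```text
now 1.15 [0.4336 0.3014 0.2386] open 0.996 ff 0.0 cl 39.8
[-0.679, -0.233, -0.004] [-0.0, 0.0, -0.001]
[-1.191, -0.976, -0.003] [-0.0, 0.0, 0.11]
[-1.191, -0.975, 0.464] [-0.0, 0.0, 0.11]
```

Emit:
{"method": "send_rows", "body": {
  "targets": [
    [[-0.12,-0.04,0],[0,0,0]],
    [[-0.26,-0.09,0],[0,0,0]],
    [[-0.4,-0.14,0],[0,0,0]],
    [[-0.54,-0.2,0],[0,0,0.02]],
    [[-0.66,-0.3,0],[0,0,0.04]],
    [[-0.76,-0.42,0],[0,0,0.06]],
    [[-0.86,-0.55,0],[0,0,0.08]],
    [[-0.95,-0.66,0],[0,0,0.1]],
    [[-1,-0.74,0],[0,0,0.11]],
    [[-1,-0.74,0],[0,0,0.11]]
  ]
}}

```text
clock: 2.4
tool_pos: [0.4543, -0.0709, 0.2386]
eef_rot: [0.574, 0.819, -0.001, -0.0]
contact_force: [0.3, 1.0, -0.5]
opening: 1.0
finger_force: 0.0
```

Run:
```python
from plan import *
plan([(.439,-.1605,.16,20),(.439,-.1605,.1,20)])
import cv2,pickle
s=get_state();d=snapshot("wrist");cv2.imwrite("pics/w1.png",d["img"]);pickle.dump((s,d),open("pics/w1.pkl","wb"))
```

```text
now 2.4 [ 0.4543 -0.0709  0.2386] open 1.0 ff 0.0 cl 19.9
[-0.263, -0.15, 0.262] [-0.0, 0.0, -0.0]
[-0.263, -0.149, 0.462] [-0.0, 0.0, -0.0]
```

View pics/w1.png

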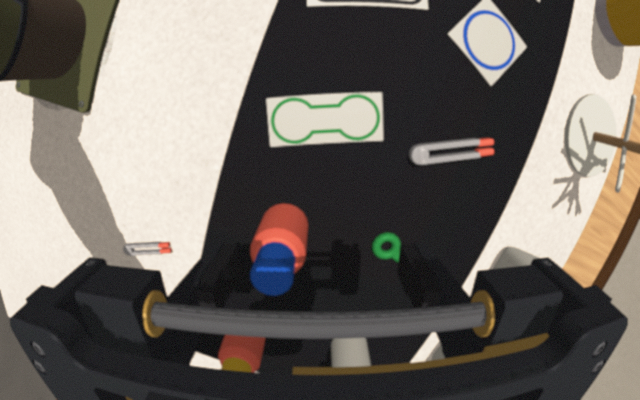

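The wrist view shows the blue cap at (272,275), the tongs from (412,156) to (494,146), the teether pad centred at (326,119) and the blue pad at (487,41). I'll cross-check these against the fits.

```bash
cat >> h.py <<'E'
def wray(s,d,uv,z):
    q=np.array([uv[0]-d['cx'],uv[1]-d['cy']]);r=np.linalg.norm(q);t=r/d['fx']
    v=np.r_[q/r*np.sin(t),np.cos(t)];T=d['T_tool_cam'];Rw=R.from_quat(s['eef_rot']).as_matrix()
    o=Rw@T[:3,3]+s['tool_pos'];v=Rw@T[:3,:3]@v
    return (o+v*(z-o[2])/v[2]).round(4)[:2]
E
python3 - <<'E'
from h import *
s,d=pickle.load(open("pics/w1.pkl","rb"))
for n,uv,z in(('captop',(273,281),.139),('tongs bow',(411,156),.013),('tip',(494,146),.013),('teepad',(326,119),.009),('bluepad',(487,41),.009)): print(n,wray(s,d,uv,z))
E
```

```text
captop [ 0.4406 -0.1616]
tongs bow [ 0.5569 -0.0164]
tip [0.664  0.0424]
teepad [ 0.4418 -0.0122]
bluepad [0.6004 0.1693]
```

Emit:
{"method": "send_rows", "body": {
  "targets": [
    [[-0.08,-0.05,0],[0,0,0]],
    [[-0.17,-0.1,0],[0,0,0]],
    [[-0.24,-0.14,0],[0,0,0]],
    [[-0.263,-0.15,0.02],[0,0,0]],
    [[-0.263,-0.15,0.1],[0,0,0]],
    [[-0.263,-0.15,0.2],[0,0,0]],
    [[-0.263,-0.15,0.3],[0,0,0]],
    [[-0.263,-0.15,0.4],[0,0,0]],
    [[-0.263,-0.15,0.45],[0,0,0]],
    [[-0.263,-0.15,0.462],[0,0,0]],
    [[-0.263,-0.15,0.462],[0,0,0]]
  ]
}}

```text
clock: 3.82
tool_pos: [0.4408, -0.1573, 0.1001]
eef_rot: [0.571, 0.821, 0.0, -0.0]
contact_force: [-0.0, -0.5, 0.8]
opening: 1.0
finger_force: 0.0
```

Emit:
{"method": "send_rows", "body": {
  "targets": [
    [[0,0,0],[0,0,0]],
    [[0,0,0],[0,0,0]],
    [[0,0,0],[0,0,0]],
    [[0,0,0],[0,0,0]],
    [[0,0,0],[0,0,0]],
    [[0,0,0],[0,0,0]],
    [[0,0,0],[0,0,0]]
  ],
  "fingers": 0,
  "newtons": 35
}}

```text
clock: 4.7
tool_pos: [0.44, -0.1584, 0.1001]
eef_rot: [0.572, 0.82, -0.0, -0.0]
contact_force: [-0.7, -0.1, 1.5]
opening: 0.464
finger_force: 34.9
```

```bash
python3 -c "
from plan import *
plan([(.439,-.161,.19,20),(.605,.1735,.19,20)])"
```

```text
now 4.7 [ 0.44   -0.1584  0.1001] open 0.464 ff 34.9 cl 20.2
[-0.007, -0.006, -0.3] [-0.0, -0.0, 0.001]
[0.849, 0.898, -0.3] [-0.0, -0.0, 0.001]
```

Emit:
{"method": "send_rows", "body": {
  "targets": [
    [[0,0,-0.05],[0,0,0]],
    [[0,0,-0.14],[0,0,0]],
    [[0.02,0.02,-0.24],[0,0,-0.01]],
    [[0.09,0.1,-0.3],[0,0,-0.03]],
    [[0.2,0.21,-0.3],[0,0,-0.06]],
    [[0.32,0.33,-0.3],[0,0,-0.1]],
    [[0.44,0.46,-0.3],[0,0,-0.13]],
    [[0.56,0.58,-0.3],[0,0,-0.16]],
    [[0.67,0.7,-0.3],[0,0,-0.19]],
    [[0.76,0.8,-0.3],[0,0,-0.21]],
    [[0.82,0.87,-0.3],[0,0,-0.22]],
    [[0.849,0.898,-0.3],[0,0,-0.22]]
  ]
}}

```text
clock: 6.2
tool_pos: [0.605, 0.1757, 0.1895]
eef_rot: [0.26, 0.966, 0.0, -0.0]
contact_force: [-1.4, 0.0, -2.5]
opening: 0.468
finger_force: 35.0
```

Run:
```python
from plan import *
plan([(.6045,.1735,.12,60),(.6045,.1735,.104,60)])
from fit import *
D=[]
for n in("scene","side"):
    d=snapshot(n);D.append(d)
s=get_state()
m=cap(s['tool_pos'][2]-.1001+.006)
z=s['tool_pos'][2]
for ds in([D[0]],[D[1]]): print(fit(ds,'blu',m,s['tool_pos'][:2],z+.02,35))
cv2.imwrite("pics/b1.png",np.hstack([D[0]['img'][150:,150:550],D[1]['img'][:250,200:600]]))
```

```text
now 6.2 [0.605  0.1757 0.1895] open 0.468 ff 35.0 cl 59.9
[-0.002, -0.007, 0.232] [0.0, -0.0, -0.001]
[-0.002, -0.007, 0.285] [0.0, -0.0, -0.001]
(array([0.6046, 0.1746]), np.float64(0.577))
(array([0.6013, 0.1952]), np.float64(0.891))
```

View pics/b1.png

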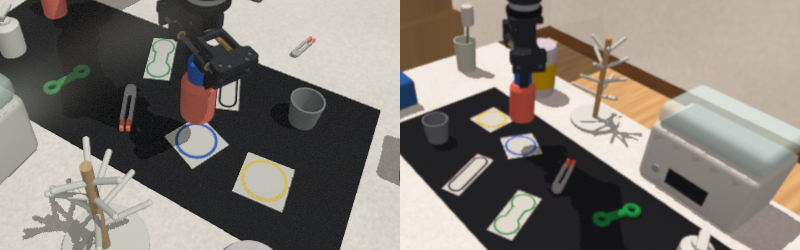

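The bottle is held upright above the blue pad and clear of the tree. Lowering and releasing it now.

Emit:
{"method": "send_rows", "body": {
  "targets": [
    [[-0.002,-0.007,0.05],[0,0,0]],
    [[-0.002,-0.007,0.12],[0,0,0]],
    [[-0.002,-0.007,0.19],[0,0,0]],
    [[-0.002,-0.007,0.24],[0,0,0]],
    [[-0.002,-0.007,0.27],[0,0,0]],
    [[-0.002,-0.007,0.282],[0,0,0]],
    [[-0.002,-0.007,0.288],[0,0,0]],
    [[-0.002,-0.007,0.288],[0,0,0]],
    [[-0.002,-0.007,0.288],[0,0,0]]
  ]
}}

```text
clock: 7.42
tool_pos: [0.6049, 0.1718, 0.1042]
eef_rot: [0.26, 0.965, 0.0, 0.0]
contact_force: [-0.0, -1.3, -1.8]
opening: 0.467
finger_force: 35.0
```

Emit:
{"method": "send_rows", "body": {
  "targets": [
    [[0,0,0],[0,0,0]],
    [[0,0,0],[0,0,0]],
    [[0,0,0],[0,0,0]],
    [[0,0,0],[0,0,0]],
    [[0,0,-0.04],[0,0,0]],
    [[0,0,-0.12],[0,0,0]],
    [[0,0,-0.22],[0,0,0]],
    [[0,0,-0.34],[0,0,0]],
    [[0,0,-0.44],[0,0,0]],
    [[0,0,-0.48],[0,0,0]]
  ],
  "fingers": 1
}}

```text
clock: 8.68
tool_pos: [0.6055, 0.172, 0.2503]
eef_rot: [0.26, 0.965, 0.001, 0.002]
contact_force: [0.3, -0.1, -0.5]
opening: 1.002
finger_force: 0.0
```

Run:
```python
from plan import *
plan([(.53,-.08,.24,20),(.435,-.354,.24,-10)])
```

```text
now 8.68 [0.6055 0.172  0.2503] open 1.002 ff 0.0 cl 59.8
[-0.205, -0.853, 0.032] [0.001, 0.0, 0.221]
[-0.391, -1.801, 0.03] [0.001, 0.0, 0.388]
```

Emit:
{"method": "send_rows", "body": {
  "targets": [
    [[-0.02,-0.07,0],[0,0,0.02]],
    [[-0.04,-0.19,0],[0,0,0.05]],
    [[-0.07,-0.33,0],[0,0,0.08]],
    [[-0.1,-0.48,0],[0,0,0.12]],
    [[-0.14,-0.62,0],[0,0,0.16]],
    [[-0.17,-0.75,0],[0,0,0.2]],
    [[-0.2,-0.86,0],[0,0,0.23]],
    [[-0.22,-0.94,0],[0,0,0.27]],
    [[-0.23,-0.98,0],[0,0,0.28]]
  ]
}}

```text
clock: 9.8
tool_pos: [0.514, -0.1199, 0.2466]
eef_rot: [0.649, 0.761, -0.001, -0.001]
contact_force: [-0.3, 0.4, -0.4]
opening: 0.997
finger_force: 0.0
```

Run:
```python
from plan import *
plan([(.435,-.354,.24,-5),(.435,-.354,.1,-5)])
from fit import *
D=[]
for n in("scene","side"):
    d=snapshot(n);D.append(d)
print(fit([D[0]],'blu',cap(.009),(.605,.1735),.12,30),fit([D[1]],'blu',cap(.009),(.605,.1735),.12,30))
s=get_state();d=snapshot("wrist");cv2.imwrite("pics/w2.png",np.hstack([d["img"],D[0]['img'][150:,350:590].repeat(1,0) if 0 else np.vstack([D[0]['img'][200:400,300:460],D[1]['img'][20:220,250:410]])]));pickle.dump((s,d),open("pics/w2.pkl","wb"))
```

```text
now 9.8 [ 0.514  -0.1199  0.2466] open 0.997 ff 0.0 cl 9.1
[-0.729, -0.383, 0.024] [-0.001, 0.0, 0.078]
[-0.729, -0.381, 0.49] [-0.001, 0.0, 0.078]
(array([0.6064, 0.1713]), np.float64(0.107)) (array([0.6068, 0.1701]), np.float64(0.249))
```

View pics/w2.png

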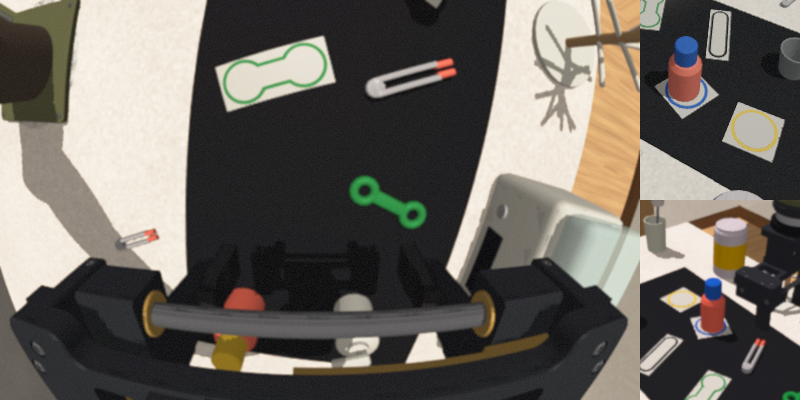

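Blue is upright and centred on its ring to about 4 mm. The teether rings are at (364,190) and (412,213). Yellow bottle next.

Emit:
{"method": "send_rows", "body": {
  "targets": [
    [[-0.07,-0.04,0],[0,0,0.01]],
    [[-0.18,-0.1,0],[0,0,0.02]],
    [[-0.3,-0.16,0],[0,0,0.03]],
    [[-0.42,-0.22,0],[0,0,0.045]],
    [[-0.54,-0.29,0],[0,0,0.06]],
    [[-0.64,-0.34,0.01],[0,0,0.07]],
    [[-0.71,-0.375,0.02],[0,0,0.078]],
    [[-0.732,-0.384,0.02],[0,0,0.078]],
    [[-0.732,-0.384,0.02],[0,0,0.078]]
  ]
}}

```text
clock: 11.08
tool_pos: [0.4393, -0.3516, 0.2415]
eef_rot: [0.734, 0.679, 0.0, -0.0]
contact_force: [-0.2, 0.1, -0.3]
opening: 1.003
finger_force: 0.0
```

Run:
```python
from plan import *
plan([(.435,-.354,.24,-5),(.435,-.354,.1,-5)])
from fit import *
s,d=pickle.load(open("pics/w2.pkl","rb"))
a=wray(s,d,(364,190),.014);b=wray(s,d,(412,213),.014);print(a,b,(a+b)/2,np.linalg.norm(a-b),np.degrees(np.arctan2(*(b-a)[::-1])))
```

```text
now 11.07 [ 0.4393 -0.3516  0.2415] open 1.003 ff 0.0 cl -4.5
[-0.009, -0.014, 0.005] [0.0, -0.0, 0.003]
[-0.01, -0.014, 0.472] [0.0, -0.0, 0.003]
[ 0.5766 -0.1403] [ 0.6487 -0.1611] [ 0.61265 -0.1507 ] 0.07504032249397657 -16.09222715796033
```

Emit:
{"method": "send_rows", "body": {
  "targets": [
    [[-0.01,-0.014,0.05],[0,0,0]],
    [[-0.01,-0.014,0.14],[0,0,0]],
    [[-0.01,-0.014,0.25],[0,0,0]],
    [[-0.01,-0.014,0.36],[0,0,0]],
    [[-0.01,-0.014,0.44],[0,0,0]],
    [[-0.01,-0.014,0.472],[0,0,0]],
    [[-0.01,-0.014,0.472],[0,0,0]]
  ]
}}

```text
clock: 11.95
tool_pos: [0.4347, -0.3543, 0.1]
eef_rot: [0.735, 0.679, 0.0, -0.0]
contact_force: [-0.0, -0.4, -0.1]
opening: 0.997
finger_force: 0.0
```

Emit:
{"method": "send_rows", "body": {
  "targets": [
    [[0,0,0],[0,0,0]],
    [[0,0,0],[0,0,0]],
    [[0,0,0],[0,0,0]],
    [[0,0,0],[0,0,0]],
    [[0,0,0],[0,0,0]],
    [[0,0,0],[0,0,0]],
    [[0,0,0],[0,0,0]]
  ],
  "fingers": 0,
  "newtons": 35
}}

```text
clock: 12.82
tool_pos: [0.4343, -0.3554, 0.1002]
eef_rot: [0.735, 0.678, 0.0, 0.0]
contact_force: [0.5, -0.7, 1.9]
opening: 0.468
finger_force: 35.0
```

```bash
python3 -c "
from plan import *
plan([(.435,-.354,.27,-5),(.5,-.1,.27,20),(.6165,.318,.27,50)])"
```

```text
now 12.82 [ 0.4343 -0.3554  0.1002] open 0.468 ff 35.0 cl -4.6
[0.005, 0.002, -0.566] [0.0, 0.0, 0.002]
[0.866, 0.15, -0.566] [0.0, 0.0, -0.137]
[2.286, 0.424, -0.566] [0.0, 0.0, -0.304]
```

Emit:
{"method": "send_rows", "body": {
  "targets": [
    [[0,0,-0.06],[0,0,0]],
    [[0.01,0,-0.16],[0,0,0]],
    [[0.05,0.01,-0.28],[0,0,0]],
    [[0.12,0.02,-0.4],[0,0,-0.02]],
    [[0.21,0.03,-0.5],[0,0,-0.04]],
    [[0.31,0.05,-0.56],[0,0,-0.06]],
    [[0.43,0.07,-0.57],[0,0,-0.08]],
    [[0.55,0.09,-0.57],[0,0,-0.1]],
    [[0.67,0.11,-0.57],[0,0,-0.12]],
    [[0.79,0.135,-0.57],[0,0,-0.137]],
    [[0.9,0.155,-0.57],[0,0,-0.15]],
    [[0.97,0.17,-0.57],[0,0,-0.16]]
  ]
}}

```text
clock: 14.32
tool_pos: [0.5084, -0.0676, 0.2708]
eef_rot: [0.542, 0.84, -0.0, -0.001]
contact_force: [0.3, -0.4, -1.2]
opening: 0.466
finger_force: 35.0
```

```bash
python3 -c "
from plan import *
plan([(.6165,.318,.27,60)])"
```

```text
now 14.32 [ 0.5084 -0.0676  0.2708] open 0.466 ff 35.0 cl 24.3
[1.023, 0.858, 0.003] [-0.0, -0.0, -0.198]
```

Emit:
{"method": "send_rows", "body": {
  "targets": [
    [[0.06,0.05,0],[0,0,-0.01]],
    [[0.15,0.12,0],[0,0,-0.03]],
    [[0.26,0.21,0],[0,0,-0.05]],
    [[0.37,0.31,0],[0,0,-0.07]],
    [[0.48,0.4,0],[0,0,-0.09]],
    [[0.59,0.49,0],[0,0,-0.11]],
    [[0.7,0.58,0],[0,0,-0.13]],
    [[0.8,0.67,0],[0,0,-0.15]],
    [[0.89,0.75,0],[0,0,-0.17]],
    [[0.96,0.81,0],[0,0,-0.19]],
    [[1.0,0.85,0],[0,0,-0.198]],
    [[1.0,0.85,0],[0,0,-0.198]]
  ]
}}

```text
clock: 15.82
tool_pos: [0.6181, 0.3094, 0.2702]
eef_rot: [0.26, 0.966, -0.0, -0.0]
contact_force: [-0.5, -0.2, -1.9]
opening: 0.465
finger_force: 35.0
```

```bash
python3 -c "
from plan import *
plan([(.6165,.318,.104,60)])"
```

```text
now 15.82 [0.6181 0.3094 0.2702] open 0.465 ff 35.0 cl 59.9
[0.018, 0.022, 0.554] [-0.0, -0.0, -0.001]
```

Emit:
{"method": "send_rows", "body": {
  "targets": [
    [[0.018,0.022,0.06],[0,0,0]],
    [[0.018,0.022,0.15],[0,0,0]],
    [[0.018,0.022,0.26],[0,0,0]],
    [[0.018,0.022,0.36],[0,0,0]],
    [[0.018,0.022,0.44],[0,0,0]],
    [[0.018,0.022,0.5],[0,0,0]],
    [[0.018,0.022,0.535],[0,0,0]],
    [[0.018,0.022,0.55],[0,0,0]],
    [[0.018,0.022,0.556],[0,0,0]],
    [[0.018,0.022,0.556],[0,0,0]]
  ]
}}

```text
clock: 17.08
tool_pos: [0.6173, 0.3174, 0.105]
eef_rot: [0.26, 0.965, 0.0, 0.0]
contact_force: [0.5, 0.5, 0.3]
opening: 0.466
finger_force: 35.0
```

Emit:
{"method": "send_rows", "body": {
  "targets": [
    [[0,0,0],[0,0,0]],
    [[0,0,0],[0,0,0]],
    [[0,0,0],[0,0,0]],
    [[0,0,0],[0,0,0]],
    [[0,0,-0.04],[0,0,0]],
    [[0,0,-0.12],[0,0,0]],
    [[0,0,-0.22],[0,0,0]],
    [[0,0,-0.34],[0,0,0]],
    [[0,0,-0.42],[0,0,0]],
    [[0,0,-0.45],[0,0,0]]
  ],
  "fingers": 1
}}

```text
clock: 18.32
tool_pos: [0.6178, 0.3177, 0.2419]
eef_rot: [0.261, 0.965, 0.001, 0.001]
contact_force: [0.1, 0.4, 0.3]
opening: 1.003
finger_force: 0.0
```

Run:
```python
from plan import *
plan([(.58,.1,.22,90),(.609,.0135,.22,118.8)])
```

```text
now 18.32 [0.6178 0.3177 0.2419] open 1.003 ff 0.0 cl 59.8
[-0.256, -0.691, 0.071] [0.001, 0.001, -0.168]
[-0.485, -0.891, 0.071] [0.001, 0.001, -0.328]
```

Emit:
{"method": "send_rows", "body": {
  "targets": [
    [[-0.03,-0.06,0],[0,0,-0.02]],
    [[-0.08,-0.15,0],[0,0,-0.05]],
    [[-0.14,-0.27,0],[0,0,-0.09]],
    [[-0.2,-0.39,0],[0,0,-0.13]],
    [[-0.27,-0.52,0],[0,0,-0.18]],
    [[-0.33,-0.64,0],[0,0,-0.23]],
    [[-0.4,-0.75,0.02],[0,0,-0.27]],
    [[-0.45,-0.84,0.05],[0,0,-0.31]],
    [[-0.48,-0.885,0.07],[0,0,-0.328]],
    [[-0.485,-0.891,0.07],[0,0,-0.328]],
    [[-0.485,-0.891,0.07],[0,0,-0.328]]
  ]
}}

```text
clock: 19.7
tool_pos: [0.6083, 0.0139, 0.2184]
eef_rot: [-0.249, 0.969, 0.0, 0.0]
contact_force: [0.3, 0.3, 0.2]
opening: 1.002
finger_force: 0.0
```

Run:
```python
from plan import *
plan([(.609,.0135,.1,118.8),(.609,.0135,.01,118.8)])
from fit import *
D=[snapshot(n) for n in("scene","side")]
print([fit([d],'yel',cap(.009),(.617,.318),.12,30) for d in D])
for d,b,t in((D[0],(255,395),(238,318)),(D[1],(390,118),(407,42))):
    for uv,z in((b,0),(t,.2)):
        v=d['cam_to_world'][:3,:3]@[(uv[0]-d['cx'])/d['fx'],(uv[1]-d['cy'])/d['fy'],1];o=d['cam_to_world'][:3,3];print((o+v*(z-o[2])/v[2]).round(3))
s=get_state();d=snapshot("wrist");cv2.imwrite("pics/w3.png",np.hstack([d["img"],np.vstack([D[0]['img'][200:400,340:500],D[1]['img'][20:220,250:410]])]));pickle.dump((s,d),open("pics/w3.pkl","wb"))
```

```text
now 19.7 [0.6083 0.0139 0.2184] open 1.002 ff 0.0 cl 118.8
[-0.001, -0.003, 0.395] [0.0, 0.0, 0.0]
[-0.001, -0.003, 0.695] [0.0, 0.0, 0.0]
[(array([0.6182, 0.3198]), np.float64(0.101)), (array([0.6163, 0.3161]), np.float64(0.234))]
[0.854 0.143 0.   ]
[0.841 0.133 0.2  ]
[0.854 0.161 0.   ]
[0.904 0.189 0.2  ]
```

View pics/w3.png

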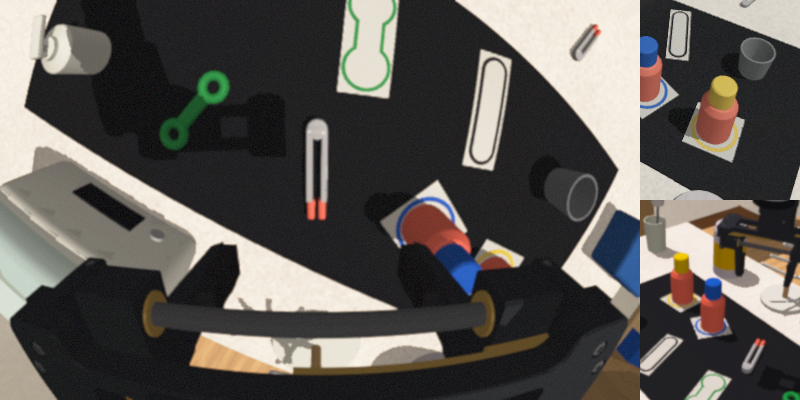

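Yellow is upright and centred to about 2 mm. The tongs run from (317,120) to (317,218), aligned with the tool, and the tree is far off. Descending on the tongs.

Run:
```python
from h import *
s,d=pickle.load(open("pics/w3.pkl","rb"))
a=wray(s,d,(317,119),.013);b=wray(s,d,(316,219),.013);print(a,b,(a+b)/2,np.linalg.norm(a-b))
```

```text
[ 0.5552 -0.0162] [0.6615 0.041 ] [0.60835 0.0124 ] 0.12071259254941047
```

Emit:
{"method": "send_rows", "body": {
  "targets": [
    [[-0.001,-0.003,0.06],[0,0,0]],
    [[-0.001,-0.003,0.15],[0,0,0]],
    [[-0.001,-0.003,0.25],[0,0,0]],
    [[-0.001,-0.003,0.35],[0,0,0]],
    [[-0.001,-0.003,0.45],[0,0,0]],
    [[-0.001,-0.003,0.54],[0,0,0]],
    [[-0.001,-0.003,0.61],[0,0,0]],
    [[-0.001,-0.003,0.66],[0,0,0]],
    [[-0.001,-0.003,0.685],[0,0,0]],
    [[-0.001,-0.003,0.692],[0,0,0]],
    [[-0.001,-0.003,0.692],[0,0,0]]
  ]
}}

```text
clock: 21.22
tool_pos: [0.6095, 0.0124, 0.0113]
eef_rot: [-0.249, 0.968, -0.0, 0.001]
contact_force: [-1.5, -1.1, 0.3]
opening: 1.001
finger_force: 0.0
```

Emit:
{"method": "send_rows", "body": {
  "targets": [
    [[0,0,0],[0,0,0]],
    [[0,0,0],[0,0,0]],
    [[0,0,0],[0,0,0]],
    [[0,0,0],[0,0,0]],
    [[0,0,0],[0,0,0]],
    [[0,0,0],[0,0,0]],
    [[0,0,0],[0,0,0]],
    [[0,0,0],[0,0,0]]
  ],
  "fingers": 0,
  "newtons": 25
}}

```text
clock: 22.22
tool_pos: [0.609, 0.0123, 0.0107]
eef_rot: [-0.249, 0.968, 0.0, 0.0]
contact_force: [0.7, 0.2, -0.7]
opening: 0.269
finger_force: 25.0
```

```bash
python3 -c "
from plan import *
plan([(.4325,.1628,.1,112)])"
```

```text
now 22.23 [0.609  0.0123 0.0107] open 0.269 ff 25.0 cl 118.8
[0.273, 0.723, -0.298] [0.0, 0.0, 0.038]
```

Emit:
{"method": "send_rows", "body": {
  "targets": [
    [[0,0,-0.06],[0,0,0]],
    [[0,0,-0.16],[0,0,0]],
    [[0.02,0.05,-0.26],[0,0,0]],
    [[0.06,0.14,-0.3],[0,0,0.01]],
    [[0.1,0.25,-0.3],[0,0,0.02]],
    [[0.14,0.37,-0.3],[0,0,0.03]],
    [[0.18,0.49,-0.3],[0,0,0.038]],
    [[0.23,0.6,-0.3],[0,0,0.038]],
    [[0.26,0.68,-0.3],[0,0,0.038]],
    [[0.27,0.715,-0.3],[0,0,0.038]],
    [[0.273,0.723,-0.3],[0,0,0.038]],
    [[0.273,0.723,-0.3],[0,0,0.038]]
  ]
}}

```text
clock: 23.72
tool_pos: [0.4335, 0.1622, 0.1009]
eef_rot: [-0.19, 0.982, -0.0, 0.0]
contact_force: [0.7, 0.5, -0.8]
opening: 0.265
finger_force: 25.0
```

```bash
python3 -c "
from plan import *
plan([(.4325,.1628,.0147,112)])"
```

```text
now 23.73 [0.4335 0.1622 0.1009] open 0.265 ff 25.0 cl 111.9
[0.003, 0.003, 0.287] [-0.0, 0.0, -0.0]
```

Emit:
{"method": "send_rows", "body": {
  "targets": [
    [[0.002,0.003,0.05],[0,0,0]],
    [[0.002,0.003,0.12],[0,0,0]],
    [[0.002,0.003,0.19],[0,0,0]],
    [[0.002,0.003,0.24],[0,0,0]],
    [[0.002,0.003,0.27],[0,0,0]],
    [[0.002,0.003,0.282],[0,0,0]],
    [[0.002,0.003,0.288],[0,0,0]],
    [[0.002,0.003,0.288],[0,0,0]],
    [[0.002,0.003,0.288],[0,0,0]]
  ]
}}

```text
clock: 24.85
tool_pos: [0.4321, 0.1632, 0.0144]
eef_rot: [-0.19, 0.982, 0.0, 0.0]
contact_force: [-0.1, 0.1, -0.9]
opening: 0.269
finger_force: 25.0
```

Emit:
{"method": "send_rows", "body": {
  "targets": [
    [[0,0,0],[0,0,0]],
    [[0,0,0],[0,0,0]],
    [[0,0,0],[0,0,0]],
    [[0,0,0],[0,0,0]],
    [[0,0,-0.04],[0,0,0]],
    [[0,0,-0.12],[0,0,0]],
    [[0,0,-0.22],[0,0,0]],
    [[0,0,-0.34],[0,0,0]],
    [[0,0,-0.44],[0,0,0]],
    [[0,0,-0.48],[0,0,0]]
  ],
  "fingers": 1
}}

```text
clock: 26.1
tool_pos: [0.4322, 0.1634, 0.1596]
eef_rot: [-0.191, 0.982, 0.0, 0.001]
contact_force: [-0.6, 0.3, -0.2]
opening: 0.996
finger_force: 0.0
```

Run:
```python
from plan import *
plan([(.613,-.152,.16,73)])
```

```text
now 26.1 [0.4322 0.1634 0.1596] open 0.996 ff 0.0 cl 112.0
[-0.166, -1.201, -0.001] [0.0, 0.001, 0.217]
```

Emit:
{"method": "send_rows", "body": {
  "targets": [
    [[-0.01,-0.06,0],[0,0,0.01]],
    [[-0.03,-0.15,0],[0,0,0.03]],
    [[-0.04,-0.27,0],[0,0,0.05]],
    [[-0.06,-0.4,0],[0,0,0.08]],
    [[-0.08,-0.53,0],[0,0,0.1]],
    [[-0.09,-0.66,0],[0,0,0.13]],
    [[-0.11,-0.78,0],[0,0,0.16]],
    [[-0.13,-0.88,0],[0,0,0.19]],
    [[-0.14,-0.95,0],[0,0,0.21]],
    [[-0.145,-1.0,0],[0,0,0.217]],
    [[-0.145,-1.0,0],[0,0,0.217]]
  ]
}}

```text
clock: 27.48
tool_pos: [0.584, -0.1002, 0.1571]
eef_rot: [0.149, 0.989, -0.001, -0.001]
contact_force: [-0.8, -0.0, -0.0]
opening: 0.999
finger_force: 0.0
```

Run:
```python
from plan import *
plan([(.613,-.152,.16,73),(.613,-.152,.01,73)])
from fit import *
s=get_state();print(s['q'].round(2))
D=[snapshot(n) for n in("scene","side")]
d=snapshot("wrist");cv2.imwrite("pics/w4.png",np.hstack([d["img"],np.vstack([D[0]['img'][150:350,340:500],D[1]['img'][80:280,220:380]])]));pickle.dump((s,d),open("pics/w4.pkl","wb"))
```

```text
now 27.48 [ 0.584  -0.1002  0.1571] open 0.999 ff 0.0 cl 72.8
[-0.143, -0.136, -0.01] [-0.0, -0.0, -0.001]
[-0.144, -0.136, 0.49] [-0.0, -0.0, -0.001]
[ 0.33  0.78 -0.43  1.73  0.45  0.73  0.95]
```

View pics/w4.png

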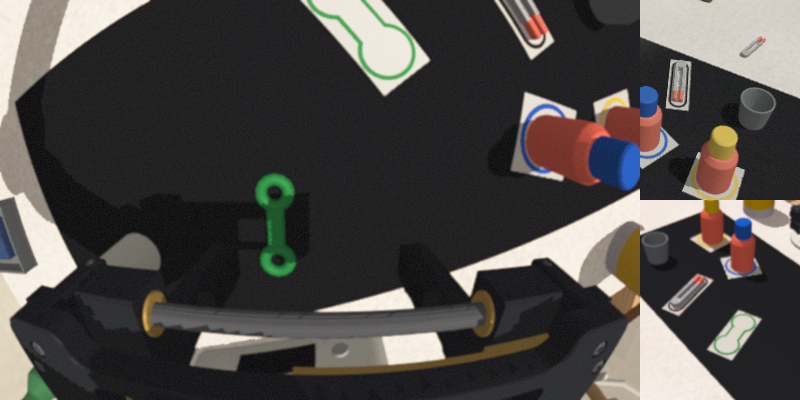

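The tongs lie in their outline. The teether rings are at (275,192) and (278,261).

Run:
```python
from h import *
s,d=pickle.load(open("pics/w4.pkl","rb"))
a=wray(s,d,(275,192),.014);b=wray(s,d,(278,261),.014);print(a,b,(a+b)/2,np.linalg.norm(a-b),np.degrees(np.arctan2(*(b-a)[::-1])))
```

```text
[ 0.5761 -0.143 ] [ 0.65   -0.1666] [ 0.61305 -0.1548 ] 0.07757686510809786 -17.7109069894646
```

Emit:
{"method": "send_rows", "body": {
  "targets": [
    [[-0.04,-0.04,0],[0,0,0]],
    [[-0.09,-0.09,0],[0,0,0]],
    [[-0.13,-0.125,0],[0,0,0]],
    [[-0.144,-0.136,0.02],[0,0,0]],
    [[-0.144,-0.136,0.1],[0,0,0]],
    [[-0.144,-0.136,0.18],[0,0,0]],
    [[-0.144,-0.136,0.22],[0,0,0]],
    [[-0.144,-0.136,0.24],[0,0,0]],
    [[-0.144,-0.136,0.24],[0,0,0]]
  ]
}}

```text
clock: 28.75
tool_pos: [0.6139, -0.1499, 0.0864]
eef_rot: [0.148, 0.989, 0.0, 0.0]
contact_force: [0.3, -0.1, 1.0]
opening: 1.0
finger_force: 0.0
```

Run:
```python
from plan import *
plan([(.613,-.152,.0095,73)])
```

```text
now 28.75 [ 0.6139 -0.1499  0.0864] open 1.0 ff 0.0 cl 73.0
[0.001, -0.008, 0.256] [0.0, 0.0, -0.0]
```

Emit:
{"method": "send_rows", "body": {
  "targets": [
    [[0.001,-0.01,0.04],[0,0,0]],
    [[0.001,-0.01,0.1],[0,0,0]],
    [[0.001,-0.01,0.17],[0,0,0]],
    [[0.001,-0.01,0.22],[0,0,0]],
    [[0.001,-0.01,0.248],[0,0,0]],
    [[0.001,-0.01,0.256],[0,0,0]],
    [[0.001,-0.01,0.256],[0,0,0]]
  ]
}}

```text
clock: 29.62
tool_pos: [0.6129, -0.1529, 0.0097]
eef_rot: [0.148, 0.989, 0.0, 0.0]
contact_force: [0.3, 0.7, -0.2]
opening: 0.999
finger_force: 0.0
```

Emit:
{"method": "send_rows", "body": {
  "targets": [
    [[0,0,0],[0,0,0]],
    [[0,0,0],[0,0,0]],
    [[0,0,0],[0,0,0]],
    [[0,0,0],[0,0,0]],
    [[0,0,0],[0,0,0]],
    [[0,0,0],[0,0,0]],
    [[0,0,0],[0,0,0]],
    [[0,0,0],[0,0,0]]
  ],
  "fingers": 0,
  "newtons": 25
}}

```text
clock: 30.62
tool_pos: [0.6126, -0.1529, 0.0095]
eef_rot: [0.148, 0.989, 0.0, -0.0]
contact_force: [-0.1, -0.5, -0.7]
opening: 0.203
finger_force: 25.0
```

```bash
python3 -c "
from plan import *
plan([(.441,-.012,.1,113.2)])"
```

```text
now 30.62 [ 0.6126 -0.1529  0.0095] open 0.203 ff 25.0 cl 72.9
[0.685, 0.281, -0.302] [0.0, -0.0, -0.224]
```

Emit:
{"method": "send_rows", "body": {
  "targets": [
    [[0,0,-0.06],[0,0,0]],
    [[0.01,0,-0.16],[0,0,-0.01]],
    [[0.06,0.02,-0.26],[0,0,-0.03]],
    [[0.14,0.06,-0.3],[0,0,-0.06]],
    [[0.25,0.1,-0.3],[0,0,-0.09]],
    [[0.36,0.15,-0.3],[0,0,-0.12]],
    [[0.47,0.19,-0.3],[0,0,-0.15]],
    [[0.57,0.24,-0.3],[0,0,-0.18]],
    [[0.64,0.265,-0.3],[0,0,-0.21]],
    [[0.68,0.28,-0.3],[0,0,-0.224]],
    [[0.685,0.281,-0.3],[0,0,-0.224]],
    [[0.685,0.281,-0.3],[0,0,-0.224]]
  ]
}}

```text
clock: 32.12
tool_pos: [0.4418, -0.0126, 0.0997]
eef_rot: [-0.201, 0.98, -0.0, 0.001]
contact_force: [-0.1, -0.1, -0.5]
opening: 0.198
finger_force: 25.0
```

```bash
python3 -c "
from plan import *
plan([(.441,-.012,.0132,113.2)])"
```

```text
now 32.12 [ 0.4418 -0.0126  0.0997] open 0.198 ff 25.0 cl 113.2
[0.002, 0.003, 0.288] [-0.0, 0.0, -0.0]
```

Emit:
{"method": "send_rows", "body": {
  "targets": [
    [[0.002,0.002,0.05],[0,0,0]],
    [[0.002,0.002,0.12],[0,0,0]],
    [[0.002,0.002,0.19],[0,0,0]],
    [[0.002,0.002,0.24],[0,0,0]],
    [[0.002,0.002,0.27],[0,0,0]],
    [[0.002,0.002,0.282],[0,0,0]],
    [[0.002,0.002,0.288],[0,0,0]],
    [[0.002,0.002,0.288],[0,0,0]],
    [[0.002,0.002,0.288],[0,0,0]]
  ]
}}

```text
clock: 33.25
tool_pos: [0.4404, -0.0119, 0.0133]
eef_rot: [-0.201, 0.979, -0.0, 0.0]
contact_force: [0.3, -0.2, -0.7]
opening: 0.198
finger_force: 25.0
```

Emit:
{"method": "send_rows", "body": {
  "targets": [
    [[0,0,0],[0,0,0]],
    [[0,0,0],[0,0,0]],
    [[0,0,0],[0,0,0]],
    [[0,0,0],[0,0,0]],
    [[0,0,-0.04],[0,0,0]],
    [[0,0,-0.12],[0,0,0]],
    [[0,0,-0.25],[0,0,0]],
    [[0,0,-0.4],[0,0,0]],
    [[0,-0.1,-0.55],[0,0,0]],
    [[0,-0.3,-0.6],[0,0,0]],
    [[0,-0.5,-0.6],[0,0,0]],
    [[0,-0.55,-0.6],[0,0,0]]
  ],
  "fingers": 1
}}

```text
clock: 34.75
tool_pos: [0.5055, -0.1683, 0.1927]
eef_rot: [-0.198, 0.98, -0.001, -0.0]
contact_force: [-0.1, 0.7, -0.9]
opening: 1.001
finger_force: 0.0
```

Run:
```python
from plan import *
plan([])
from fit import *
s=get_state();D=[snapshot(n) for n in("scene","side")]
d=snapshot("wrist");cv2.imwrite("pics/w5.png",np.hstack([D[0]["img"][120:,180:580],D[1]['img'][60:340,180:580]]));
for k,m,p,z,r in(('yel',cap(.009),(.617,.318),.12,30),('blu',cap(.009),(.605,.173),.12,30)): print(k,[fit([d],k,m,p,z,r) for d in D])
```

```text
now 34.75 [ 0.5055 -0.1683  0.1927] open 1.001 ff 0.0 cl 112.8
yel [(array([0.6161, 0.3197]), np.float64(0.099)), (array([0.6163, 0.3161]), np.float64(0.234))]
blu [(array([0.6064, 0.1713]), np.float64(0.105)), (array([0.6086, 0.1718]), np.float64(0.242))]
```

View pics/w5.png

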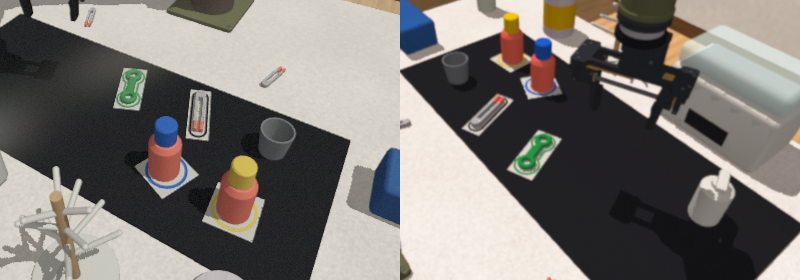

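The picture shows all four things on their pads: both bottles upright and centred, the teether and tongs along their outlines, and the gripper clear. The cup and dispenser are untouched.

```bash
python3 -c "
from plant import *
print(finish_job())"
```

```text
the job is handed in; nothing more can be done
None
```

The job is handed in: the final camera check showed all four things released on their own pads, with both bottles upright and measured within about 4 mm of centre, the teether and tongs lying along their outlines (checked by eye), and the dispenser and cup looking undisturbed; the hand-in returned no verdict.

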